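Set up the bench magnifier in its quick-release stand

ROBOT

A 7-joint arm with a two-finger parallel gripper is mounted at the origin on the work surface. World frame = base frame: x ahead of the robot, y to its left, z up, the work surface at z = 0. Lengths are in m, angles in rad, forces in N, time in s.
With the tool pointing down it reaches from about 0.4 to 0.85 m from the base axis. Payload 10.4 kg.
Tool frame: the origin (TCP) lies on the centre line of the jaws, within the pads' length; the fingertips stand r.finger_overhang ahead of it and the grasp point (between the pads) lies 5 mm behind it (r.finger_overhang is the distance from the TCP to the fingertips, in m); z points along the fingers, y is the line along which they close (so a half turn about z gives the same grasp; the last joint's range is limited). The gripper opens to 87 mm and grips with 3 to 60 N. Pads are 19 mm wide; open, the fingers measure 117 mm over their backs; the gripper's body (75 mm by 190 mm) begins 51 mm behind the grasp point.
Start: joints at [-1.284, 0.332, -0.065, 1.46, 0.022, 1.35, -0.088], TCP at [0.191, 0.595, 0.237] pointing down, gripper open.
Joint ranges: [-2.6, 2.6], [-0.5, 2.12], [-1.47, 1.34], [0.16, 2.42], [-1.27, 4.41], [0.06, 2.06], [-2.6, 2.6]. Speed limits (rad/s): [2.22, 2.22, 2.79, 2.79, 3.14, 3.14, 3.14].

INTERFACE

Orientations are given as a unit quaternion [x, y, z, w].
In Python, from bench import read_state, viewer, r gives the robot as it stands.
- The arm moves only by the tool carry_out, never from a script. Its argument "moves" is a list of rows, each a list of 6 numbers: the shift along the tool's x, y, z in units of 40 mm (1.0 is 40 mm), then the turn, a rotation vector about the tool's x, y, z in units of 8 degrees (1.0 is 8 degrees). A call has 1 to 20 rows; each row shifts and turns the commanded pose from where the row before left it, along the tool's axes as they then stand; what a row does not reach is not made up. A row lasts 1/8 s, in which the tool goes at most 62.5 mm and 10.7 degrees, less where a joint would pass 70% of its speed; a pose out of reach is approached as far as the arm can. A call is refused whole if a number of a shift passes 1 or a number of a turn 1, either way. A call with a gripper value outside its range is refused whole. "fingers" is the finger opening in mm, from 0 to 87, set as the call begins (left out, the last holds). The fingers move at their own pace and stop on an object; "force" is the grip in N (left out, the last holds). Time passes only in rows, so rows that do not move let the fingers close. It gives the time, the measured TCP pose, the force, the opening and the grip force at its end, in the units of the state.
- read_state(): the state, without advancing time (a new reading comes with each control period).
- viewer.camera(name): name is "scene" or "top"; returns a dict with "pixels" (384x512x3 uint8, red, green, blue), "range_z" (384x512 float32, m along the optical axis (not along the pixel's ray), 0 where there is no reading), "fx", "fy", "cx", "cy" (pixels), "xyz" and "orientation" of the camera in the world. Camera axes: x right, y down, z forward; pixel columns grow to the right and rows downward; lengths in m; the calibration is good to about 2 mm. A picture is of the moment at which its call begins.
- r.close_job(): hands the job in; it is judged then, once.
The state is a dict: "time": time; "joint_positions": joint angles; "joint_vel": joint speeds; "joint_torque": joint torques, N m; "ee_pos": TCP position; "eef_rot": TCP orientation; "ft_force": force on the tool from outside, world axes, zero at the start; "torque": the same for the moment, N m; "width": finger opening in m; "grip_force": force on a finger pad.
Only numpy, scipy, OpenCV 4.12 (cv2) and the standard library are available. Lean on these libraries where they do the work, as an engineer would, in place of code of your own. Each camera call takes 0.05 s, during which the arm holds its last target. There are 200 camera calls.

TASK

Set up the bench magnifier: lift the lid off the steel tray by its knob and set it down on the table, take the magnifier out by its stem and lay it flat on the table, then pick it up again by its round frame and lay the stem down into the open channel of the stand's clamp, stem end near the end stop. With the stem in the channel, turn the knurled adjuster nut clockwise (seen from its free end) until the cam lever would meet firm resistance about midway in its swing, where it points straight out from the clamp, and then push the lever all the way over until it is closed and stays closed. Leave the tub, the bottle and the calculator where they are.

Things in the scene. Friction and masses are not known exactly. Their poses are not given: they have to be found in the camera images.
- lid: Loose stainless lid of the tray: plate 218 x 114 x 3 mm (long side along x) with a 188 x 88 x 4 mm step under it and a black knob in the middle: head 25 mm wide, 20 to 32 mm above the origin, on a 12 mm neck; top at 35 mm. Origin: middle of the step's underside, 38 mm above the table while it is on the tray, at table height when it is set down. z up. About 0.25 kg.
- tray: Open stainless tray fixed on the table, 206 x 106 x 42 mm (long side along x), walls and floor 3 mm, a narrow rim 10 mm wide round the top edge. Origin: middle of its underside. Inside, 13 mm thick dark foam hugs the magnifier's frame (tray x from -100 to -28 mm) with 3 mm of room, so that only the stem, in the open part, can be gripped.
- lens: The magnifier, loose, about 0.13 kg: clear lens in a round black frame 58 mm wide and 16 mm thick; a plain square steel stem 14 x 14 mm sticks out along +x from x = 29 to 107 mm, its axis 8 mm above the origin. Origin: middle of the frame's underside; z up. Balances about 53 mm from the origin. Starts in the tray under the lid, frame in the foam at tray x = -58 mm, stem along tray +x.
- stem_mid (a point): Middle of the magnifier's stem, on its axis, 68 mm from the frame's centre and 39 mm from the stem's end.
- stand: Stand fixed on the table: dark base plate, column, grey clamp head. Origin: on the table under the channel's middle. The channel lies along x, -35 to +35 mm, open above and in front (-x), end stop behind. Floor 100 mm up; fixed cheek face at y = +7, moving jaw face at y = -9.5 to -11 mm at the start: the stem drops in at y about -1.5. Cheeks 24 mm high, flared tops to 133 mm up.
- seat (a point): Where the stem's middle belongs when it is home in the clamp: stand x = -7 mm, y = 0, 107 mm above the table. Then the stem rests on the channel's floor, its end is 3 mm short of the end stop and the round frame is out in front (stand -x). The jaw pushes the stem against the fixed cheek as it closes.
- nut (a joint): Knurled nut on the skewer's +y end, axis along stand y. rad; grows when turned clockwise seen from its free end (+y): its top goes to stand -x. 1 rad draws the jaw 1 mm closer. Starts backed off, 0.4 to 0.9; limits 0 and 4.5. Stiff (0.42 N m), stays where left. At about 2.1 the lever starts to resist at its midway, 1.6 rad; each rad of nut more or less brings this about 0.4 rad earlier or later.
- nut_middle (a point): Centre of the nut, on its axis: stand (0, 78, 80) mm. The nut is 32 mm in diameter and 32 mm long (16 mm either way along stand y); a boss 20 mm in diameter joins it to the clamp head. Nothing stands above it.
- lever (a joint): Cam lever on an upright pivot. rad; 0 open, along stand +x; 1.57 straight out along stand -y (midway); 3.14 at its stop, closed, along stand -x beside the jaw. Starts open at 0.35 to 0.7. Swings freely (under 1 N) until the jaw is tight, then takes 5 to 10 N, 60 mm from the pivot, up to about 2.6, eases off and goes over centre at 2.9, after which it stays by itself. Slack nut: bites late.
- lever_pivot (a point): The lever's pivot axis at the lever's mid height: stand (0, -36, 80) mm, plus 1 mm towards +y per rad of nut.
- lever_tip (a point): Centre of the lever's rounded tip, 80 mm from the pivot and at the same height. The lever is 8 mm thick (11 mm at the tip) and 15 mm high.
- tub: Bystander: open clear plastic tub 100 x 100 x 55 mm, origin in the middle of its underside.
- bottle: Bystander: white bottle, 48 mm in diameter, 95 mm high, origin in the middle of its underside.
- calculator: Bystander: flat white desk calculator 85 x 125 x 14 mm, origin in the middle of its underside.
Not all that is in view belongs to the job. Leave any orange or red look-alike of the tray alone. What is shaped like the stand but brown is not meant.

How it is judged:
On the way, in this order (a step that is already met when the one before it is completed fails the run):
1. the lid lies flat on the table clear of the tray, let go (height (world z) of lid below 0.008 m and angle between lid's own z axis and vertical below 0.06 rad and contact force between the fingers and lid below 0.2 N), for 0.2 s.
2. the magnifier lies flat on the table outside the tray, let go (height (world z) of lens below 0.002 m and angle between lens's own z axis and vertical below 0.1 rad and contact force between the fingers and lens below 0.2 N), for 0.2 s.
3. the stem lies in the clamp's channel, let go, with the lever still open (distance between stem_mid and seat below 0.012 m and z of stem_mid in the frame of stand below 0.111 m and angle between the x axis of lens and the x axis of stand, either way round below 0.12 rad and contact force between the fingers and lens below 0.2 N and value of joint lever below 1.1 rad), for 0.2 s.
4. with the stem in place and the lever not yet past midway, the nut is set so that the lever bites about midway (distance between stem_mid and seat below 0.012 m and value of joint nut between 1.5 and 2.8 rad and value of joint lever below 2 rad), for 0.2 s.
At the end, for the whole second after the job is handed in: The lever is closed (over 2.95 rad) and stays there, the nut stands where the lever bites about midway (1.5 to 2.8 rad), the stem lies on the channel's floor along the channel with its middle within 10 mm of its seat (within 0.08 rad), the lid lies flat on the table, all at rest (value of joint lever above 2.95 rad and value of joint nut between 1.5 and 2.8 rad and distance between stem_mid and seat below 0.01 m and z of stem_mid in the frame of stand below 0.111 m and angle between the x axis of lens and the x axis of stand, either way round below 0.08 rad and height (world z) of lid below 0.008 m and angle between lid's own z axis and vertical below 0.06 rad and linear speed of each of lens, lid below 0.02 m/s); the robot touches nothing.
It fails at once if the tub is disturbed (distance of tub from where it was at the start of the episode above 0.03 m).
It fails at once if the bottle is disturbed (distance of bottle from where it was at the start of the episode above 0.03 m).
It fails at once if the calculator is disturbed (distance of calculator from where it was at the start of the episode above 0.03 m).
It also fails if it takes over 72 s, if anything falls off the work surface, if the arm or the gripper's body presses on something with over 40 N, if the wrist force passes 120 N, or if a joint passes its speed limit or range.

## Working session

There is one attempt and no reset: what is moved stays moved. The work goes in short steps, Python scripts to look and compute and a tool call to move; the robot and the scene stay as the last step left them, time stands still between calls to the robot, and variables do not carry over. Pictures are saved under pics/ and viewed, at most 10 in all, crops included, and the job is handed in when it is done.

Besides the shell and the picture viewer there is one more tool, called after "Emit:" as name([rows], argument=value, ...), one row to a line, values as JSON. carry_out: Moves the arm, as the interface text tells. Its arguments: {"type":"object","properties":{"moves":{"type":"array","items":{"type":"array","items":{"type":"number"}}},"fingers":{"type":"number"},"force":{"type":"number"}},"required":["moves"]}

```bash
ls; mkdir -p pics; cat > h.py <<'E'
import numpy as np, cv2
from scipy.spatial.transform import Rotation as R
from bench import read_state, viewer, r
def shot(n):
    c=viewer.camera(n); return c
def world(c,uv=None):
    v,u=np.mgrid[0:384,0:512]; z=c["range_z"]
    P=np.stack([(u-c["cx"])/c["fx"]*z,(v-c["cy"])/c["fy"]*z,z],-1)
    W=P@R.from_quat(c["orientation"]).as_matrix().T+np.array(c["xyz"])
    W[z==0]=np.nan
    return W
def save(c,n): cv2.imwrite("pics/"+n,c["pixels"][:,:,::-1])
E
python3 - <<'E'
from h import *
np.set_printoptions(precision=4,suppress=True)
for n in("scene","top"):
    c=shot(n);save(c,n+"0.png");np.savez(n+"0.npz",**c);print(n,c["xyz"],c["orientation"],c["fx"],c["cx"],c["cy"])
print(read_state(),r.finger_overhang)
E
```

```text
pics
scene [1.202  0.4737 0.9245] [ 0.4845  0.7915 -0.3169 -0.1959] 392.0287358525598 254.3515306445393 190.30557763737784
top [0.3973 0.1245 1.4679] [-0.6965  0.7161 -0.0313  0.0318] 458.52088770682906 251.6224442329229 190.19198984187165
{'time': 0.1, 'joint_positions': array([-1.2836,  0.3328, -0.0647,  1.4608,  0.0216,  1.3498, -0.0885]), 'joint_vel': array([ 0.0012, -0.0035,  0.0008, -0.0017,  0.0013,  0.0001,  0.0011]), 'joint_torque': array([  0.0011, -62.4541,   0.0246, -39.0721,  -0.0613,   0.0365,
         0.    ]), 'ee_pos': array([0.1905, 0.595 , 0.2358]), 'eef_rot': array([ 0.1543,  0.988 , -0.0006, -0.0001]), 'ft_force': array([-1.4028, -1.5007,  0.2083]), 'torque': array([ 0.0043, -0.0148, -0.0181]), 'grip_force': 0.0, 'width': 0.08696442942909846} 0.014
```

View pics/scene0.png

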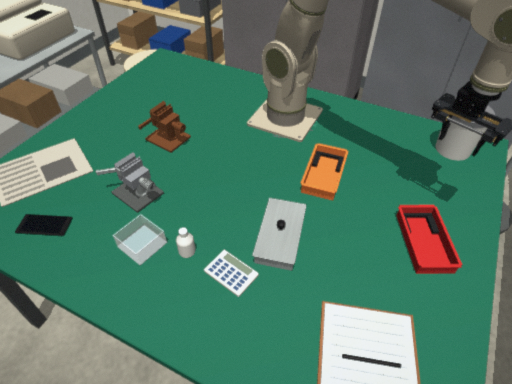

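View pics/top0.png

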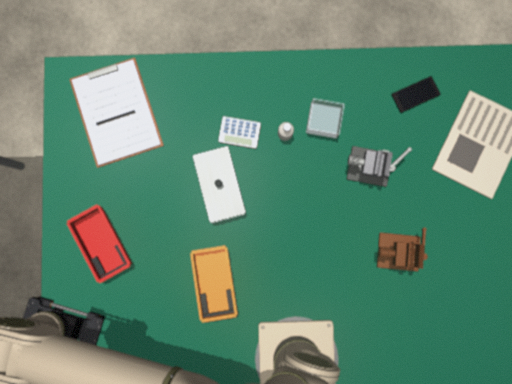

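The scene view shows the steel lid with its knob at (281,225), and the grey stand at (135,180) with its lever to the upper left at (105,171). In the top view the lid is at (219,184), the stand at (371,166) and the lever tip at (408,150). The bottle is at (286,131), the tub at (325,118) and the calculator at (240,132). The red and orange trays and the brown stand are look-alikes.

```bash
python3 - <<'E'
from h import *
np.set_printoptions(precision=4,suppress=True)
S=dict(np.load("scene0.npz"));T=dict(np.load("top0.npz"))
WS,WT=world(S),world(T)
for n,W in(("scene",WS),("top",WT)):
    m=np.abs(W[...,2])<.02; print(n,"table z",np.nanmedian(W[...,2][m]))
# lid rect
for n,W,box in(("top",WT,(185,140,250,230)),("scene",WS,(250,190,312,272))):
    u0,v0,u1,v1=box; Q=W[v0:v1,u0:u1].reshape(-1,3)
    p=Q[(Q[:,2]>.036)&(Q[:,2]<.052)]
    rc=cv2.minAreaRect((p[:,:2]*1000).astype(np.float32)); print(n,"lid",rc,np.median(p[:,2]))
    k=Q[(Q[:,2]>.058)]; print(" knob",np.median(k,0),k.min(0),k.max(0),len(k))
# stand
for n,W,box in(("top",WT,(340,135,420,195)),("scene",WS,(90,145,168,212))):
    u0,v0,u1,v1=box; Q=W[v0:v1,u0:u1].reshape(-1,3)
    b=Q[(Q[:,2]>.006)&(Q[:,2]<.025)]; rc=cv2.minAreaRect((b[:,:2]*1000).astype(np.float32)); print(n,"base",rc,np.median(b[:,2]))
    for lo,hi in((.07,.1),(.1,.118),(.118,.15)):
        b=Q[(Q[:,2]>lo)&(Q[:,2]<hi)]; print(lo,len(b),b.min(0),b.max(0),cv2.minAreaRect((b[:,:2]*1000).astype(np.float32)))
a=cv2.resize(T["pixels"][130:200,335:425],None,fx=8,fy=8,interpolation=cv2.INTER_CUBIC)
cv2.imwrite("pics/st_top.png",a[:,:,::-1])
a=cv2.resize(S["pixels"][145:215,90:170],None,fx=8,fy=8,interpolation=cv2.INTER_CUBIC)
cv2.imwrite("pics/st_sc.png",a[:,:,::-1])
for n,W,box in(("tub",WT,(300,92,350,144)),("bottle",WT,(275,117,298,145)),("calc",WT,(212,110,266,152))):
    u0,v0,u1,v1=box; Q=W[v0:v1,u0:u1].reshape(-1,3);q=Q[Q[:,2]>.008];print(n,q.min(0),q.max(0))
E
```

```text
scene table z 0.001023164065367732
top table z -0.00046066852314130546
top lid ((546.6215209960938, 227.0283203125), (220.34140014648438, 115.04594421386719), 13.4203519821167) 0.04398555611968158
 knob [0.5471 0.2262 0.0715] [0.536  0.2168 0.0594] [0.557  0.239  0.0773] 50
scene lid ((548.92138671875, 228.01243591308594), (225.15415954589844, 115.22942352294922), 13.226313591003418) 0.04552989373609939
 knob [0.5556 0.2307 0.0726] [0.5409 0.2154 0.0581] [0.5641 0.2414 0.0781] 67
top base ((602.07421875, -285.51385498046875), (215.54708862304688, 187.70115661621094), 89.05269622802734) 0.010793749157306909
0.07 505 [ 0.5485 -0.3621  0.0707] [ 0.6375 -0.1709  0.1   ] ((589.9569702148438, -267.9615783691406), (84.031494140625, 192.79368591308594), 3.4517526626586914)
0.1 195 [ 0.5499 -0.2832  0.1   ] [ 0.6277 -0.1809  0.1179] ((590.72802734375, -230.23941040039062), (100.85218811035156, 74.2137222290039), 85.21369934082031)
0.118 251 [ 0.5489 -0.2926  0.1181] [ 0.6268 -0.2384  0.1385] ((589.0248413085938, -267.3144226074219), (44.00790023803711, 74.59716033935547), 77.08908081054688)
scene base ((554.0643920898438, -334.92303466796875), (323.7802734375, 257.416748046875), 32.14604187011719) 0.012403106866066937
0.07 479 [ 0.5611 -0.3626  0.07  ] [ 0.6411 -0.1684  0.1   ] ((606.6710205078125, -266.9497985839844), (73.02916717529297, 196.6282501220703), 12.61723804473877)
0.1 246 [ 0.558  -0.2854  0.1   ] [ 0.635  -0.1828  0.1179] ((598.5501098632812, -230.4875030517578), (98.04689025878906, 75.99878692626953), 78.88272094726562)
0.118 276 [ 0.5524 -0.2915  0.118 ] [ 0.6308 -0.237   0.1382] ((591.6884155273438, -263.5590515136719), (42.40968322753906, 77.23828887939453), 76.96381378173828)
tub [ 0.6718 -0.1842  0.008 ] [ 0.8381 -0.0569  0.0599]
bottle [ 0.6778 -0.0107  0.0099] [0.7312 0.036  0.0997]
calc [0.6497 0.0894 0.0081] [0.7886 0.245  0.0534]
```

View pics/st_top.png

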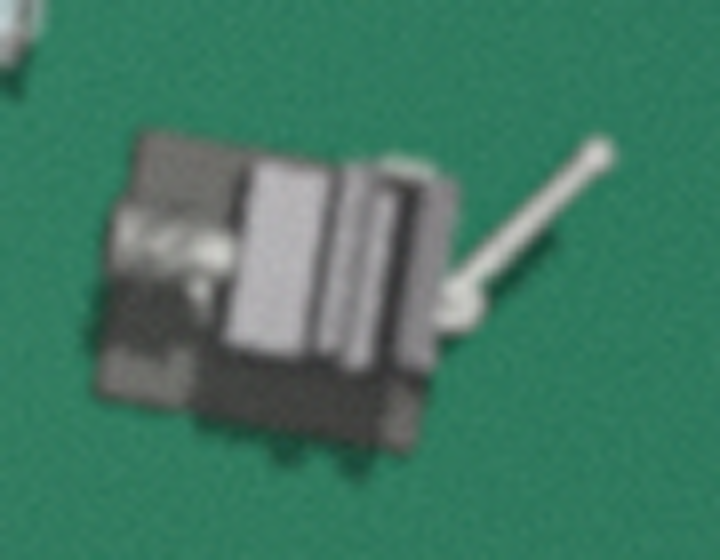

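View pics/st_sc.png

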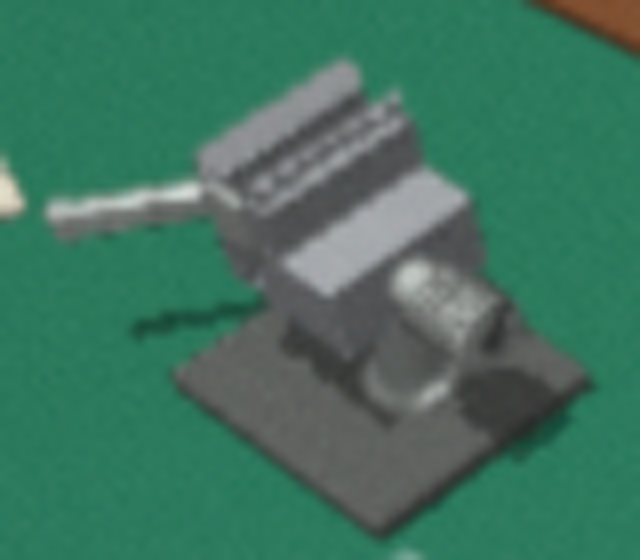

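Top crop: the stand's +y (nut) points left, at (175,240). The channel runs up the image around x≈400 with the end stop at the top (410,165), and the lever pivots at (460,300) with its tip at (598,150). Scene crop: nut at (445,295), lever tip at (65,215). The stand's yaw is therefore about -0.2. I'm moving to the lid knob now.

Emit:
carry_out([
  [-0.87,-0.463,0.204,0,0,0],
  [-0.87,-0.463,0.204,0,0,0],
  [-0.87,-0.463,0.204,0,0,0],
  [-0.87,-0.463,0.204,0,0,0],
  [-0.87,-0.463,0.204,0,0,0],
  [-0.87,-0.463,0.204,0,0,0],
  [-0.87,-0.463,0.204,0,0,0],
  [-0.87,-0.463,0.204,0,0,0],
  [-0.87,-0.463,0.204,0,0,0],
  [-0.87,-0.463,0.204,0,0,0],
  [-0.87,-0.463,0.204,0,0,0],
  [-0.87,-0.463,0.204,0,0,0],
  [-0.87,-0.463,0.204,0,0,0],
  [0,0,0,0,0,0],
], fingers=60, force=40)

```text
time: 1.85
ee_pos: [0.5494, 0.2243, 0.1294]
eef_rot: [0.157, 0.988, -0.001, -0.0]
ft_force: [-0.4, 0.5, 0.4]
width: 0.0599
grip_force: 0.0
```

```bash
cat >> h.py <<'E'
def plan(t,yaw=None,n=None,s=None):
    """shift (tool units) to world point t; yaw = wanted world azimuth of tool y (mod pi), turn about tool z"""
    s=s or read_state(); M=R.from_quat(s["eef_rot"]).as_matrix()
    d=M.T@(np.array(t)-s["ee_pos"])/.04
    n=n or max(1,int(np.ceil(np.abs(d).max()/.9)))
    out="units %s rows %d per-row %s"%(d.round(2),n,(d/n).round(3))
    if yaw is not None:
        a=np.arctan2(M[1,1],M[0,1]); e=(yaw-a+np.pi/2)%np.pi-np.pi/2
        out+=" turn_z units %.2f"%(-e/np.radians(8))
    print(out)
def where():
    s=read_state(); M=R.from_quat(s["eef_rot"]).as_matrix()
    print("t",round(s["time"],2),"p",s["ee_pos"].round(4),"yaw_y",round(np.arctan2(M[1,1],M[0,1]),3),"z",M[:,2].round(3),"J",s["joint_positions"].round(2),"F",s["ft_force"].round(1),"w",round(s["width"],4),"g",round(s["grip_force"],1))
E
python3 - <<'E'
from h import *
np.set_printoptions(precision=1,suppress=True,linewidth=220)
where(); plan((.548,.2275,.063))
T=dict(np.load("top0.npz"));S=dict(np.load("scene0.npz"))
for n,W,box in(("top",world(T),(340,135,420,195)),("scene",world(S),(90,145,168,212))):
    u0,v0,u1,v1=box; Q=W[v0:v1,u0:u1].reshape(-1,3)
    a=-.2;c=np.array([.589,-.25]); 
    q=(Q[:,:2]-c)@np.array([[np.cos(a),-np.sin(a)],[np.sin(a),np.cos(a)]])*1000 # to stand axes
    z=Q[:,2]*1000; ok=z>40
    print(n,"rows: y' bins 5mm: count, zmedian, x' min/max")
    for y in range(-120,110,6):
        m=ok&(q[:,1]>=y)&(q[:,1]<y+6)
        if m.sum()>2: print(y,m.sum(),np.percentile(z[m],[10,50,90]),np.percentile(q[m,0],[0,3,97,100]))
# base plate
for n,C,box in(("top",T,(340,135,420,195)),):
    W=world(C);u0,v0,u1,v1=box;Q=W[v0:v1,u0:u1].reshape(-1,3);px=C["pixels"][v0:v1,u0:u1].reshape(-1,3).astype(int)
    m=(Q[:,2]>.004)&(Q[:,2]<.02)&(np.ptp(px,axis=1)<25);p=(Q[m,:2]*1000).astype(np.float32)
    print("base",cv2.minAreaRect(p),np.percentile(Q[m,2],[10,50,90]))
    m=Q[:,2]>.122;p=(Q[m,:2]*1000).astype(np.float32);print("tops",cv2.minAreaRect(p))
E
```

```text
t 1.85 p [0.5 0.2 0.1] yaw_y 1.256 z [-0. -0. -1.] J [-0.7  0.3  0.2  1.7 -0.1  1.1  0.8] F [-0.4  0.5  0.4] w 0.0599 g 0.0
units [0.1 0.1 1.7] rows 2 per-row [0.  0.  0.8]
top rows: y' bins 5mm: count, zmedian, x' min/max
-102 8 [84.3 86.  90. ] [56.1 56.8 68.7 69. ]
-96 14 [81.6 85.3 89.4] [49.4 50.3 67.5 68.9]
-90 8 [77.7 83.9 84.9] [44.8 45.6 58.2 58.7]
-84 8 [82.2 87.1 89.7] [37.1 37.8 47.3 47.4]
-78 11 [80.6 84.6 87.5] [27.6 28.5 42.9 43.8]
-72 10 [83.2 87.1 89.5] [20.1 20.6 32.5 32.7]
-66 13 [84.3 86.1 92. ] [-4.4 -3.2 21.5 21.9]
-60 14 [83.4 86.4 90.9] [-7.9 -7.8 16.8 18.1]
-54 13 [85.6 90.2 93.1] [-11.  -11.    5.6   6.8]
-42 12 [119.7 121.3 123.4] [-30.2 -26.3  27.9  29.7]
-36 49 [104.3 130.4 134.6] [-34.4 -34.3  35.2  36.8]
-30 140 [ 86.6 114.3 129.2] [-34.1 -32.8  37.1  39.3]
-24 33 [ 95.1  99.4 120.7] [-32.5 -32.4  39.4  39.5]
-18 25 [ 92.4 100.9 110.1] [-33.4 -33.2  37.2  38.8]
-12 31 [120.7 125.7 128.7] [-33.3 -33.1  40.3  40.9]
-6 59 [112.4 129.  134. ] [-33.5 -33.3  34.9  37.3]
0 101 [ 98.2 117.6 125.7] [-33.  -32.4  34.6  37.1]
6 50 [ 94.3  98.5 102.1] [-34.  -33.  
[... 1436 characters left out ...]
40.2]
18 50 [ 52.7  99.4 102.4] [-29.  -26.3  39.4  39.5]
24 51 [ 47.6  99.6 101.8] [-30.1 -27.8  39.6  40.1]
30 144 [ 71.3  88.9 100.3] [-30.2 -28.5  38.1  39.8]
36 20 [77.7 88.3 94. ] [-24.9 -23.8  38.   39.6]
48 14 [88.3 94.3 96.4] [-6.3 -4.9 20.4 20.8]
54 18 [85.4 90.8 98. ] [-9.1 -7.4 21.5 21.9]
60 15 [83.7 90.6 95.5] [-6.  -3.7 20.6 20.7]
66 19 [83.8 94.2 97.4] [-8.1 -5.  21.3 21.4]
72 26 [74.4 90.4 96.5] [-7.2 -5.5 21.1 22.4]
78 49 [72.1 83.6 93.8] [-8.4 -6.9 18.4 18.7]
base ((593.7297973632812, -262.93115234375), (147.00645446777344, 111.03418731689453), 76.8033676147461) [0. 0. 0.]
tops ((588.8583984375, -266.9082336425781), (42.59842300415039, 73.27274322509766), 76.13386535644531)
```

Emit:
carry_out([
  [0.06,0.065,0.5,0,0,0],
  [0,0,0.5,0,0,0],
  [0,0,0.5,0,0,0],
  [0,0,0.16,0,0,0],
  [0,0,0,0,0,0],
])

```text
time: 2.48
ee_pos: [0.5462, 0.2317, 0.0641]
eef_rot: [0.154, 0.988, -0.0, -0.0]
ft_force: [-0.3, 0.0, 0.7]
width: 0.06
grip_force: 0.0
```

Emit:
carry_out([
  [0,0,0,0,0,0],
  [0,0,0,0,0,0],
  [0,0,0,0,0,0],
  [0,0,0,0,0,0],
  [0,0,-0.3,0,0,0],
  [0,0,-0.6,0,0,0],
  [0,0,-0.8,0,0,0],
], fingers=10, force=40)

```text
time: 3.35
ee_pos: [0.5459, 0.2311, 0.1326]
eef_rot: [0.154, 0.988, -0.0, -0.001]
ft_force: [-0.1, -0.8, -3.2]
width: 0.0236
grip_force: 40.0
```

```bash
python3 - <<'E'
from h import *
where(); plan((.42,.04,.12)); plan((.41,.03,.025))
c=shot("top");save(c,"lift.png");np.savez("lift.npz",**c)
W=world(c);Q=W[140:235,180:255].reshape(-1,3);px=c["pixels"][140:235,180:255].reshape(-1,3).astype(int)
E
```

```text
t 3.35 p [0.5459 0.2311 0.1326] yaw_y 1.261 z [-0.001 -0.001 -1.   ] J [-0.66  0.34  0.22  1.69 -0.08  1.12  0.85] F [-0.1 -0.8 -3.2] w 0.0236 g 40.0
units [ 1.54 -5.51  0.32] rows 7 per-row [ 0.22  -0.787  0.046]
units [ 1.7  -5.82  2.7 ] rows 7 per-row [ 0.243 -0.831  0.385]
```

View pics/lift.png

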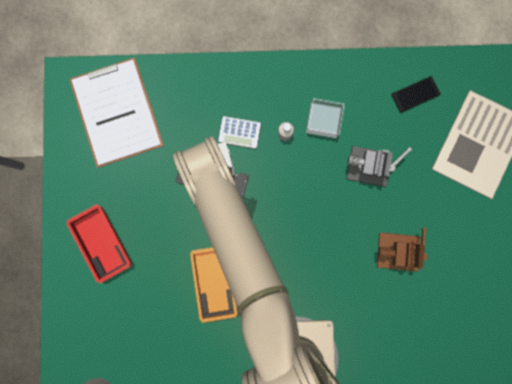

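The top view shows the arm over the tray with the lid lifted: width 23.6 mm, and about 3 N of weight. Part of the opened tray with dark foam shows at (240,185). I'm carrying the lid to the clear area at about (0.40, 0.01).

Emit:
carry_out([
  [0.224,-0.796,0,0,0,0],
  [0.224,-0.796,0,0,0,0],
  [0.224,-0.796,0,0,0,0],
  [0.224,-0.796,0,0,0,0],
  [0.224,-0.796,0.15,0,0,0],
  [0.224,-0.796,0.15,0,0,0],
  [0.224,-0.796,0.15,0,0,0],
  [0.224,-0.796,0.15,0,0,0],
  [0,0,0.8,0,0,0],
  [0,0,0.7,0,0,0],
  [0,0,0.3,0,0,0],
  [0,0,0.1,0,0,0],
  [0,0,0,0,0,0],
  [0,0,0,0,0,0],
])

```text
time: 5.15
ee_pos: [0.4012, 0.0107, 0.0328]
eef_rot: [0.154, 0.988, 0.0, 0.001]
ft_force: [0.8, 0.2, -1.9]
width: 0.0233
grip_force: 40.0
```

Emit:
carry_out([
  [0,0,0.1,0,0,0],
  [0,0,0.05,0,0,0],
  [0,0,0,0,0,0],
])

```text
time: 5.52
ee_pos: [0.4015, 0.0107, 0.0279]
eef_rot: [0.154, 0.988, 0.001, 0.0]
ft_force: [-13.0, -1.3, 34.8]
width: 0.0236
grip_force: 40.0
```

Emit:
carry_out([
  [0,0,0,0,0,0],
  [0,0,0,0,0,0],
  [0,0,0,0,0,0],
  [0,0,-0.5,0,0,0],
  [0,0,-0.9,0,0,0],
  [0,0,-0.9,0,0,0],
  [0.2,-0.5,-0.2,0,0,0],
  [0.2,-0.9,0,0,0,0],
  [0.2,-0.9,0,0,0,0],
  [0,0,0,0,0,0],
], fingers=60)

```text
time: 6.78
ee_pos: [0.3487, -0.0711, 0.1259]
eef_rot: [0.156, 0.988, 0.0, -0.0]
ft_force: [0.7, 1.4, 0.1]
width: 0.0598
grip_force: 0.0
```

```bash
python3 - <<'E'
from h import *
np.set_printoptions(precision=3,suppress=True)
where()
T=shot("top");S=shot("scene");np.savez("top1.npz",**T);np.savez("scene1.npz",**S)
W=world(T)
for (n,u0,v0,u1,v1,lo,hi) in(("lid",240,180,330,275,.004,.012),):
    Q=W[v0:v1,u0:u1].reshape(-1,3);p=Q[(Q[:,2]>lo)&(Q[:,2]<hi)];print(n,cv2.minAreaRect((p[:,:2]*1000).astype(np.float32)),len(p),np.median(p[:,2]))
a=cv2.resize(T["pixels"][130:260,170:350],None,fx=4,fy=4,interpolation=cv2.INTER_CUBIC)
cv2.imwrite("pics/tray1.png",a[:,:,::-1])
E
```

```text
t 6.78 p [ 0.349 -0.071  0.126] yaw_y 1.258 z [ 0.     0.001 -1.   ] J [-0.4  -0.23  0.44  2.27  0.11  1.08  1.23] F [0.7 1.4 0.1] w 0.0598 g 0.0
lid ((409.2966613769531, 22.30742645263672), (284.0672607421875, 298.4630432128906), 88.132080078125) 1562 0.006518389155288573
```

View pics/tray1.png

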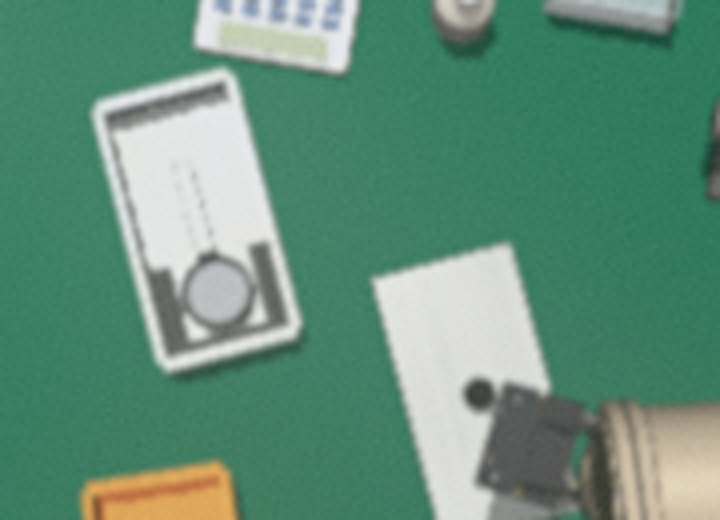

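The crop shows the open tray with the frame at crop (218,290), full image (224.5,202.5). The steel stem runs up the image to about crop (182,163), towards world +x. The lid lies on the table, with its knob at crop (480,393). Next I'll locate the magnifier from both views.

```bash
python3 - <<'E'
from h import *
np.set_printoptions(precision=4,suppress=True)
T=dict(np.load("top1.npz"));S=dict(np.load("scene1.npz"))
def ray(c,u,v,z):
    d=R.from_quat(c["orientation"]).as_matrix()@np.array([(u-c["cx"])/c["fx"],(v-c["cy"])/c["fy"],1]); o=np.array(c["xyz"]); return o+d*(z-o[2])/d[2]
print("frame by eye",ray(T,170+218/4,130+290/4,.019),"stem end",ray(T,170+182/4,130+163/4,.018))
for n,C,b in(("top",T,(185,140,250,230)),("scene",S,(245,185,315,275))):
    u0,v0,u1,v1=b;W=world(C)[v0:v1,u0:u1];Q=W.reshape(-1,3)
    p=Q[(Q[:,2]>.034)&(Q[:,2]<.05)];rc=cv2.minAreaRect((p[:,:2]*1000).astype(np.float32));print(n,"tray",rc)
    a=np.radians(rc[2] if rc[1][0]>rc[1][1] else rc[2]-90);c0=np.array(rc[0])/1000
    e=np.array([np.cos(a),np.sin(a)]);f=np.array([-e[1],e[0]])
    q=np.stack([(Q[:,:2]-c0)@e,(Q[:,:2]-c0)@f,Q[:,2]],1)*1000
    print(" lens exp",c0-.058*e,"grip exp",c0+0*e,"yaw",a)
    px=C["pixels"][v0:v1,u0:u1].reshape(-1,3).astype(int)
    m=(q[:,2]>13)&(q[:,2]<24)&(np.abs(q[:,1])<25)&(q[:,0]<-20)&(q[:,0]>-92);print(" frame pts",m.sum(),np.median(q[m],0))
    m=(q[:,2]>11)&(q[:,2]<24)&(np.abs(q[:,1])<25)&(q[:,0]>-20)&(q[:,0]<60);print(" stem pts",m.sum(),np.median(q[m],0),q[m].min(0),q[m].max(0))
    if m.sum()>4: print(" slope",np.polyfit(q[m,0],q[m,1],1))
    m=(np.abs(q[:,1])<35)&(q[:,0]>60)&(q[:,0]<85);print(" floor",np.median(q[m,2]))
where()
E
```

```text
frame by eye [0.4903 0.2106 0.019 ] stem end [0.5925 0.2371 0.018 ]
top tray ((546.2232055664062, 226.97557067871094), (220.07981872558594, 115.02268981933594), 13.52221393585205)
 lens exp [0.4898 0.2134] grip exp [0.5462 0.227 ] yaw 0.2360071553396796
 frame pts 169 [-58.2165  -0.8172  16.3821]
 stem pts 88 [14.6429  0.9787 15.9401] [-19.7198  -6.2352  11.0174] [48.4851  7.9657 22.3352]
 slope [0.0231 0.5672]
 floor 1.516036466805426
scene tray ((505.48388671875, 219.88768005371094), (312.5058288574219, 123.7012939453125), 10.52802562713623)
 lens exp [0.4485 0.2093] grip exp [0.5055 0.2199] yaw 0.1837487109278681
 frame pts 148 [-40.6529  -0.0825  16.5189]
 stem pts 203 [ 3.4914  0.3145 17.0094] [-19.9262 -24.4185  11.2411] [57.9274 24.9823 22.9168]
 slope [ 0.0236 -0.2569]
 floor 4.043175261097264
t 6.88 p [ 0.35   -0.0695  0.1261] yaw_y 1.261 z [ 0.001  0.001 -1.   ] J [-0.41 -0.22  0.43  2.26  0.1   1.08  1.23] F [1.6 1.  0.6] w 0.0596 g 0.0
```

Emit:
carry_out([
  [-0.242,0.861,0.065,0,0,0],
  [-0.242,0.861,0.065,0,0,0],
  [-0.242,0.861,0.065,0,0,0],
  [-0.242,0.861,0.065,0,0,0],
  [-0.242,0.861,0.065,0,0,0],
  [-0.242,0.861,0.065,0,0,0],
  [-0.242,0.861,0.065,0,0,0],
  [-0.242,0.861,0.065,0,0,0],
  [-0.242,0.861,0.065,0,0,0],
  [-0.242,0.861,0.065,0,0,0],
  [0,0,0,0,0,-1],
  [0,0,0,0,0,-1],
  [0,0,0,0,0,-1],
  [0,0,0,0,0,-1],
  [0,0,0,0,0,0],
], fingers=42)

```text
time: 8.75
ee_pos: [0.5465, 0.23, 0.0994]
eef_rot: [-0.124, 0.992, 0.0, -0.0]
ft_force: [-0.1, -0.4, 0.0]
width: 0.042
grip_force: 0.0
```

```bash
python3 - <<'E'
from h import *
where(); plan((.5475,.228,.0215),1.82)
E
```

```text
t 8.75 p [0.5465 0.23   0.0994] yaw_y 1.82 z [-0.001  0.    -1.   ] J [-0.59  0.37  0.14  1.71 -0.06  1.06  1.39] F [-0.1 -0.4  0. ] w 0.042 g 0.0
units [-0.01 -0.06  1.95] rows 3 per-row [-0.005 -0.019  0.649] turn_z units 0.00
```

Emit:
carry_out([
  [0,-0.06,0.6,0,0,0],
  [0,0,0.7,0,0,0],
  [0,0,0.5,0,0,0],
  [0,0,0.16,0,0,0],
  [0,0,0,0,0,0],
])

```text
time: 9.38
ee_pos: [0.5475, 0.2266, 0.0217]
eef_rot: [-0.124, 0.992, 0.0, -0.0]
ft_force: [0.9, 0.3, 0.2]
width: 0.0421
grip_force: 0.0
```

Emit:
carry_out([
  [0,0,0,0,0,0],
  [0,0,0,0,0,0],
  [0,0,0,0,0,0],
  [0,0,0,0,0,0],
  [0,0,-0.2,0,0,0],
  [0,0,-0.5,0,0,0],
  [0,0,-0.8,0,0,0],
  [0,0,-0.8,0,0,0],
  [0,0,0,0,0,0],
], fingers=4, force=40)

```text
time: 10.5
ee_pos: [0.5493, 0.2271, 0.1178]
eef_rot: [-0.124, 0.992, 0.001, 0.003]
ft_force: [0.1, 0.0, -1.2]
width: 0.0135
grip_force: 40.0
```

```bash
python3 - <<'E'
from h import *
where(); plan((.52,-.10,.08),1.345);plan((.52,-.10,.08),1.82)
E
```

```text
t 10.5 p [0.5493 0.2271 0.1178] yaw_y 1.819 z [ 0.005  0.003 -1.   ] J [-0.59  0.35  0.14  1.7  -0.06  1.09  1.39] F [ 0.1  0.  -1.2] w 0.0135 g 40.0
units [ 2.73 -7.75  0.92] rows 9 per-row [ 0.303 -0.861  0.102] turn_z units 3.40
units [ 2.73 -7.75  0.92] rows 9 per-row [ 0.303 -0.861  0.102] turn_z units -0.00
```

Emit:
carry_out([
  [0.357,-0.804,0,0,0,0],
  [0.357,-0.804,0,0,0,0],
  [0.357,-0.804,0,0,0,0],
  [0.357,-0.804,0,0,0,0],
  [0.357,-0.804,0,0,0,0],
  [0.357,-0.804,0,0,0,0],
  [0.357,-0.804,0,0,0,0],
  [0.357,-0.804,0,0,0,0],
  [0.357,-0.804,0,0,0,0],
  [0.357,-0.804,0,0,0,0],
  [0,0,0,0,0,0.86],
  [0,0,0.4,0,0,0.86],
  [0,0,0.5,0,0,0.86],
  [0,0,0.6,0,0,0.86],
  [0,0,0.5,0,0,0],
  [0,0,0.3,0,0,0],
  [0,0,0.1,0,0,0],
  [0,0,0,0,0,0],
  [0,0,0,0,0,0],
])

```text
time: 12.88
ee_pos: [0.4874, -0.1203, 0.0188]
eef_rot: [0.116, 0.993, 0.001, -0.001]
ft_force: [-11.1, 2.2, 18.3]
width: 0.0134
grip_force: 40.0
```

```bash
python3 - <<'E'
from h import *
where()
p=read_state()["ee_pos"]; plan((p[0],p[1],.0185),1.34)
E
```

```text
t 12.88 p [ 0.4874 -0.1203  0.0188] yaw_y 1.339 z [-0.002  0.001 -1.   ] J [-0.19  0.32  0.38  2.01 -0.16  0.84  1.63] F [-11.1   2.2  18.3] w 0.0134 g 40.0
units [-0.   -0.    0.01] rows 1 per-row [-0.    -0.     0.007] turn_z units -0.01
```

Emit:
carry_out([
  [0,0,0,0,0,0],
  [0,0,0,0,0,0],
  [0,0,0,0,0,0],
  [0,0,0,0,0,0],
  [0,0,-0.5,0,0,0],
  [0,0,-0.9,0,0,0],
  [0,0,-0.6,0,0,0],
  [0,0.9,0,0,0,0],
  [0,0.9,0,0,0,0],
  [0,0.9,0,0,0,0],
  [0,0.9,0,0,0,0],
  [0,0,0,0,0,0],
], fingers=74)

```text
time: 14.38
ee_pos: [0.5216, 0.0228, 0.0975]
eef_rot: [0.113, 0.994, 0.0, -0.0]
ft_force: [0.4, -1.5, 1.4]
width: 0.0739
grip_force: 0.0
```

```bash
python3 - <<'E'
from h import *
where()
T=shot("top");S=shot("scene");np.savez("top2.npz",**T);np.savez("scene2.npz",**S)
a=cv2.resize(T["pixels"][130:270,270:430],None,fx=5,fy=4,interpolation=cv2.INTER_CUBIC)
a=cv2.resize(T["pixels"][150:250,280:420],None,fx=5.5,fy=5.5,interpolation=cv2.INTER_CUBIC)
cv2.imwrite("pics/lens2.png",a[:,:,::-1])
E
```

```text
t 14.38 p [0.5216 0.0228 0.0975] yaw_y 1.344 z [ 0.     0.001 -1.   ] J [-0.41  0.24  0.31  1.91 -0.09  1.01  1.28] F [ 0.4 -1.5  1.4] w 0.0739 g 0.0
```

View pics/lens2.png

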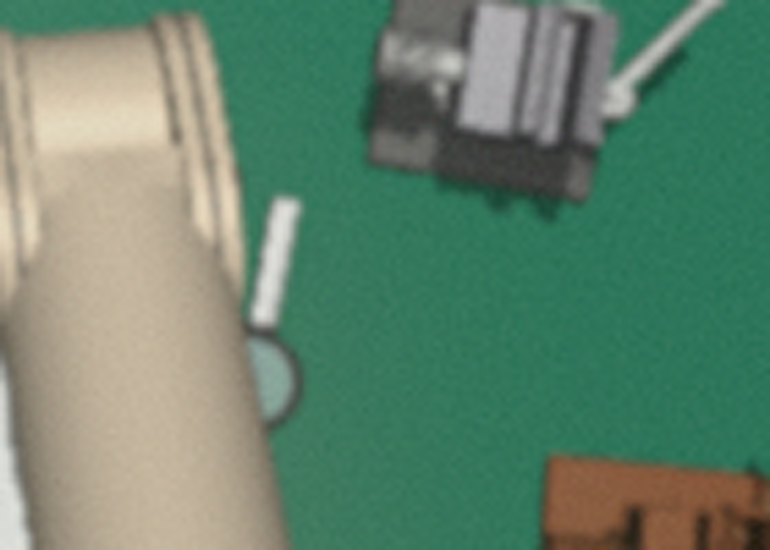

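The top crop shows the magnifier on the table: stem end at crop (287,198), stem root at (262,325), frame centre near (262,378) partly under the arm. Next I'll measure the stem and the stand in the same camera frames.

```bash
cat > fit.py <<'E'
from h import *
np.set_printoptions(precision=4,suppress=True)
def rect(p):
    rc=cv2.minAreaRect((p*1000).astype(np.float32)); (w,h),a=rc[1],rc[2]
    return np.array(rc[0]).round(1),np.array([w,h]).round(1),round(a,1)
def stand(n,k):
    C=dict(np.load(f"{n}{k}.npz"));b=(340,135,420,195) if n=="top" else (90,145,168,212)
    Q=world(C)[b[1]:b[3],b[0]:b[2]].reshape(-1,3); a=-.22;o=np.array([.589,-.266])
    e=np.array([np.cos(a),np.sin(a)]);f=np.array([-e[1],e[0]])
    q=np.stack([(Q[:,:2]-o)@e,(Q[:,:2]-o)@f,Q[:,2]],1)*1000
    return q
def edges(q,m,ax,bins,along,lo_hi):
    out=[]
    for s in bins:
        k=m&(q[:,along]>=s)&(q[:,along]<s+5)
        if k.sum()>2: out.append((s+2.5,np.percentile(q[k,ax],lo_hi)))
    return np.array(out)
E
python3 - <<'E'
from fit import *
for n in("top","scene"):
    q=np.vstack([stand(n,k) for k in(0,1,2)])
    print(n)
    z=q[:,2]
    m=(z>94)&(z<106)&(q[:,1]>18)&(q[:,1]<56)       # block top
    for pc in(3,97):
        E=edges(q,m,0,range(20,50,5),1,pc);print(" block x edge",pc,E[:,1].mean().round(1),"slope",np.polyfit(E[:,0],E[:,1],1)[0].round(3))
    E=edges(q,m,1,range(-30,30,5),0,97);print(" block y edge",E[:,1].mean().round(1),"slope",np.polyfit(E[:,0],E[:,1],1)[0].round(3))
    m=z>118
    for nm,mm in(("cheek",m&(q[:,1]>-1)&(q[:,1]<30)),("jaw",m&(q[:,1]<-5)&(q[:,1]>-40))):
        for ax,pc in((1,5),(1,50),(1,95)):
            E=edges(q,mm,ax,range(-30,30,5),0,pc);print(" ",nm,"y",pc,E[:,1].mean().round(1),"slope",np.polyfit(E[:,0],E[:,1],1)[0].round(3))
        print("  x",np.percentile(q[mm,0],[2,98]))
    m=(z>85)&(q[:,1]>62)&(q[:,1]<96);E=edges(q,m,0,range(60,95,5),1,50);print(" nut x",E[:,1].mean().round(1),np.polyfit(E[:,0],E[:,1],1)[0].round(3),"y",np.percentile(q[m,1],[2,98]),z[m].max())
    m=(z>70)&(z<95)&(q[:,1]<-50);print(" lever far",q[m][np.argsort(-np.hypot(q[m,0],q[m,1]+36))[:12]].mean(0))
    # stem
    C=dict(np.load(f"{n}2.npz"));Q=world(C);px=C["pixels"].astype(int)
    d=Q[...,:2]-np.array([.4874,-.1203]);a=-.23;e=np.array([np.cos(a),np.sin(a)]);f=np.array([-e[1],e[0]])
    x=d@e*1000;y=d@f*1000;m=(np.abs(y)<14)&(x>-45)&(x<65)&(px.min(-1)>125)&(Q[...,2]<.03)
    print(" stem pts",m.sum(),"y",np.median(y[m]).round(1),np.percentile(y[m],[3,97]),"x",np.percentile(x[m],[1,99]),"slope",np.polyfit(x[m],y[m],1).round(3),"z",np.percentile(Q[m][:,2],[20,50,90])*1000)
E
```

```text
top
 block x edge 3 -34.5 slope -0.023
 block x edge 97 30.4 slope 0.009
 block y edge 47.7 slope 0.006
  cheek y 5 7.7 slope -0.002
  cheek y 50 14.9 slope 0.004
  cheek y 95 19.8 slope -0.006
  x [-35.5507  34.8109]
  jaw y 5 -20.6 slope 0.002
  jaw y 50 -13.6 slope 0.01
  jaw y 95 -9.4 slope 0.01
  x [-35.9799  34.5015]
 nut x -3.7 -0.004 y [63.5179 94.7094] 100.8334206228334
 lever far [ 65.6803 -81.4664  86.7771]
 stem pts 135 y -0.5 [-10.5826   7.0186] x [-44.0224  49.8525] slope [ 0.025 -1.172] z [ 8.0434 12.1796 16.5556]
scene
 block x edge 3 -31.7 slope -0.023
 block x edge 97 34.3 slope -0.02
 block y edge 50.7 slope 0.005
  cheek y 5 10.8 slope -0.009
  cheek y 50 17.5 slope 0.028
  cheek y 95 22.8 slope -0.006
  x [-33.193   38.7689]
  jaw y 5 -16.1 slope -0.001
  jaw y 50 -10.7 slope -0.007
  jaw y 95 -6.7 slope 0.003
  x [-34.0223  36.5702]
 nut x 5.5 -0.046 y [64.8292 95.7523] 101.41476735936139
 lever far [ 69.776  -79.6575  84.6457]
 stem pts 81 y 1.5 [-8.5114  9.0808] x [-44.6949  48.5697] slope [0.049 0.693] z [13.2316 14.6967 16.6867]
```

```bash
python3 - <<'E'
from fit import *
for n in("top","scene"):
    C=dict(np.load(f"{n}2.npz"));im=C["pixels"].astype(int)
    # back-project pixels to the plane z=14 mm (stem's top face: 15 mm) and use colour only
    v,u=np.mgrid[0:384,0:512];D=np.stack([(u-C["cx"])/C["fx"],(v-C["cy"])/C["fy"],np.ones_like(u,float)],-1)@R.from_quat(C["orientation"]).as_matrix().T
    P=C["xyz"]+D*((.015-C["xyz"][2])/D[...,2])[...,None]
    d=P[...,:2]-np.array([.4874,-.1203]);a=-.23;e=np.array([np.cos(a),np.sin(a)]);f=np.array([-e[1],e[0]])
    x=d@e*1000;y=d@f*1000
    w=np.clip((im.min(-1)-90)/100,0,1)*((np.abs(y)<14)&(x>-24)&(x<62))
    X=[];Y=[]
    for s in range(-22,44,4):
        k=(x>=s)&(x<s+4)&(w>0); 
        if w[k].sum()>.5: X.append(s+2);Y.append((w[k]*y[k]).sum()/w[k].sum())
    print(n,"y line",np.polyfit(X,Y,1).round(3),np.round(Y,1))
    g=[(w[(x>=s)&(x<s+4)].max() if ((x>=s)&(x<s+4)&(np.abs(y)<14)).any() else 0) for s in range(36,60,4)];print(" end profile",np.round(g,2))
    k=(w>.5);print(" x max",np.percentile(x[k],[98,100]))
E
```

```text
top y line [-0.015  0.389] [ 1.5  0.5  0.2 -0.4  1.   0.6 -0.3 -0.7  0.9  0.9  0.4 -1.1 -0.   1.4
  0.5 -0.4 -1.2]
 end profile [1.   1.   1.   0.56 0.   0.  ]
 x max [47.1376 48.4025]
scene y line [0.012 1.545] [ 1.9 -0.   2.3  1.1  2.   1.3  2.1  0.9  1.8  2.4  0.7  2.6  1.5  2.4
  1.6  1.5  2.8]
 end profile [0.99 0.98 0.99 0.53 0.07 0.  ]
 x max [48.4632 49.7647]
```

Emit:
carry_out([
  [0.298,-0.734,0,0,0,0],
  [0.298,-0.734,0,0,0,0],
  [0.298,-0.734,0,0,0,0],
  [0.298,-0.734,0,0,0,0],
  [0.298,-0.734,0,0,0,0],
  [0,0,0.5,0,0,0],
  [0,0,0.5,0,0,0],
  [0,0,0.2,0,0,0],
  [0,0,0,0,0,0],
], fingers=74)

```text
time: 15.6
ee_pos: [0.4291, -0.1101, 0.0495]
eef_rot: [0.116, 0.993, -0.0, -0.0]
ft_force: [0.2, -0.2, 0.1]
width: 0.0737
grip_force: 0.0
```

```bash
python3 - <<'E'
from h import *
where(); plan((.4304,-.107,.018),1.345)
E
```

```text
t 15.6 p [ 0.4291 -0.1101  0.0495] yaw_y 1.338 z [-0.001 -0.    -1.   ] J [-0.24  0.14  0.42  2.14 -0.08  0.87  1.56] F [ 0.2 -0.2  0.1] w 0.0737 g 0.0
units [-0.01  0.08  0.79] rows 1 per-row [-0.014  0.083  0.787] turn_z units -0.05
```

Emit:
carry_out([
  [-0.01,0.08,0.4,0,0,0],
  [0,0,0.3,0,0,0],
  [0,0,0.08,0,0,0],
  [0,0,0,0,0,0],
])

```text
time: 16.1
ee_pos: [0.4307, -0.1067, 0.0186]
eef_rot: [0.116, 0.993, -0.0, -0.0]
ft_force: [-0.1, 0.7, -0.9]
width: 0.074
grip_force: 0.0
```

Emit:
carry_out([
  [0,0,0,0,0,0],
  [0,0,0,0,0,0],
  [0,0,0,0,0,0],
  [0,0,0,0,0,0],
], fingers=45, force=55)

```text
time: 16.6
ee_pos: [0.4309, -0.1065, 0.0186]
eef_rot: [0.116, 0.993, 0.0, 0.0]
ft_force: [0.1, 0.8, 2.9]
width: 0.0567
grip_force: 55.0
```

```bash
python3 - <<'E'
from h import *
where(); plan((.5131,-.2494,.20),1.349)
E
```

```text
t 16.6 p [ 0.4309 -0.1065  0.0186] yaw_y 1.339 z [ 0.  0. -1.] J [-0.24  0.21  0.41  2.16 -0.11  0.8   1.58] F [0.1 0.8 2.9] w 0.0567 g 55.0
units [-2.82 -3.   -4.53] rows 6 per-row [-0.47  -0.501 -0.756] turn_z units -0.07
```

Emit:
carry_out([
  [0,0,-0.3,0,0,0],
  [0,0,-0.7,0,0,0],
  [0,0,-0.9,0,0,0],
  [0,0,-0.9,0,0,0],
  [0,0,-0.9,0,0,0],
  [0,0,-0.83,0,0,0],
  [-0.47,-0.5,0,0,0,-0.07],
  [-0.47,-0.5,0,0,0,0],
  [-0.47,-0.5,0,0,0,0],
  [-0.47,-0.5,0,0,0,0],
  [-0.47,-0.5,0,0,0,0],
  [-0.47,-0.5,0,0,0,0],
  [0,0,0,0,0,0],
])

```text
time: 18.23
ee_pos: [0.5138, -0.2502, 0.1998]
eef_rot: [0.112, 0.994, -0.001, -0.0]
ft_force: [-0.1, 0.2, -1.9]
width: 0.0569
grip_force: 55.0
```

```bash
python3 - <<'E'
from h import *
where(); plan((.5131,-.2494,.155),1.349)
T=shot("top");S=shot("scene");np.savez("top3.npz",**T);np.savez("scene3.npz",**S)
a=cv2.resize(S["pixels"][120:220,60:200],None,fx=5.5,fy=5.5,interpolation=cv2.INTER_CUBIC)
cv2.imwrite("pics/ins3.png",a[:,:,::-1])
E
```

```text
t 18.23 p [ 0.5138 -0.2502  0.1998] yaw_y 1.347 z [-0.001 -0.001 -1.   ] J [-0.1   0.26  0.56  1.68 -0.14  1.24  1.84] F [-0.1  0.2 -1.9] w 0.0569 g 55.0
units [0.02 0.02 1.12] rows 2 per-row [0.011 0.008 0.561] turn_z units -0.02
```

View pics/ins3.png

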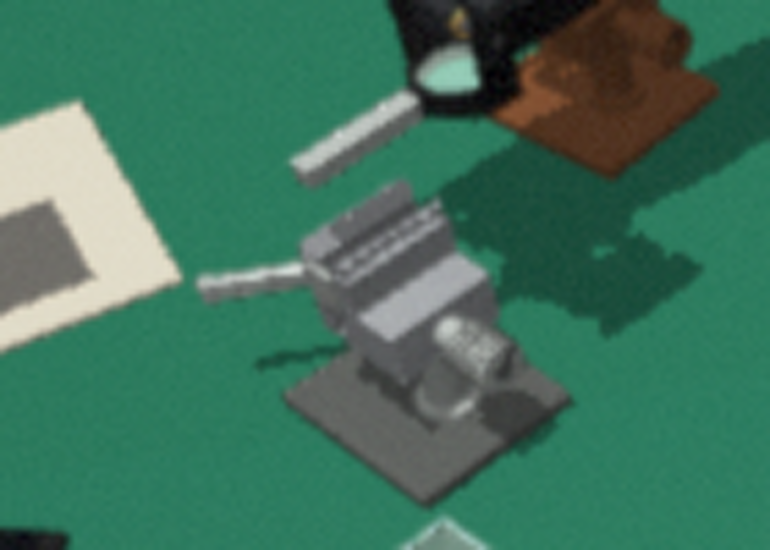

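The scene crop shows the held magnifier level above the clamp: stem from (410,105) to its end at (310,170), channel from (430,195) to (330,255). Next I'll compare the stem and the channel in stand axes.

```bash
python3 - <<'E'
from fit import *
a=-.222;o=np.array([.5895,-.265]);e=np.array([np.cos(a),np.sin(a)]);f=np.array([-e[1],e[0]])
for n in("top","scene"):
    C=dict(np.load(f"{n}3.npz"));Q=world(C).reshape(-1,3);q=np.stack([(Q[:,:2]-o)@e,(Q[:,:2]-o)@f,Q[:,2]],1)*1000
    m=(np.abs(q[:,1])<20)&(q[:,0]>-42)&(q[:,0]<60)&(q[:,2]>165)&(q[:,2]<205);p=q[m]
    print(n,m.sum())
    if m.sum()<10: continue
    tp=p[p[:,2]>np.percentile(p[:,2],60)]
    print(" all y",np.percentile(p[:,1],[3,50,97]),"top face y",np.percentile(tp[:,1],[3,50,97]),"x end",np.percentile(p[:,0],[97,100]),"z",np.percentile(p[:,2],[5,50,95]))
    print(" dz/dx,dy/dx",np.polyfit(p[:,0],p[:,2],1),np.polyfit(p[:,0],p[:,1],1))
    m=(np.abs(q[:,0])<35)&(q[:,2]>118)&(q[:,2]<140);c=q[m&(q[:,1]>-1)&(q[:,1]<30)];j=q[m&(q[:,1]<-4)&(q[:,1]>-40)]
    print(" cheek y",np.percentile(c[:,1],[3,50,97]) if len(c) else 0,"jaw y",np.percentile(j[:,1],[3,50,97]) if len(j) else 0)
E
```

```text
top 126
 all y [-9.5764 -1.1288  4.764 ] top face y [-7.2487 -1.3283  5.0438] x end [26.5246 28.7775] z [182.3422 191.8462 196.4363]
 dz/dx,dy/dx [ -0.0278 191.4251] [-0.003  -1.5725]
 cheek y [ 5.8458 13.9962 19.254 ] jaw y [-11.5378 -10.2083  -8.6012]
scene 163
 all y [-5.7542  4.6461  9.1448] top face y [-5.8603  1.7936  9.1983] x end [29.4918 31.1921] z [182.6458 192.9754 196.4489]
 dz/dx,dy/dx [ -0.0346 191.1391] [-0.0117  3.2961]
 cheek y [ 8.8297 16.1925 22.9557] jaw y [-18.7759 -11.6134  -5.8972]
```

Stem and channel agree within about 0.5 mm in both views, so I'm lowering.

Emit:
carry_out([
  [0,0,0.5,0,0,0],
  [0,0,0.5,0,0,0],
  [0,0,0.3,0,0,0],
  [0,0,0.2,0,0,0],
  [0,0,0.1,0,0,0],
  [0,0,0,0,0,0],
])

```text
time: 19.08
ee_pos: [0.514, -0.2491, 0.1358]
eef_rot: [0.111, 0.994, -0.0, 0.0]
ft_force: [-0.7, -4.9, -0.7]
width: 0.0567
grip_force: 55.0
```

Emit:
carry_out([
  [0,0,0.15,0,0,0],
  [0,0,0.1,0,0,0],
  [0,0,0.08,0,0,0],
  [0,0,0,0,0,0],
])

```text
time: 19.58
ee_pos: [0.514, -0.2487, 0.1222]
eef_rot: [0.111, 0.994, -0.0, -0.0]
ft_force: [-0.3, -5.8, 0.2]
width: 0.0567
grip_force: 55.0
```

Emit:
carry_out([
  [0,-0.03,0.06,0,0,0],
  [0,0,0.04,0,0,0],
  [0,0,0,0,0,0],
])

```text
time: 19.95
ee_pos: [0.5139, -0.2489, 0.1181]
eef_rot: [0.11, 0.994, 0.0, -0.0]
ft_force: [-0.6, 0.0, 0.0]
width: 0.0565
grip_force: 55.0
```

Emit:
carry_out([
  [0,0,0,0,0,0],
  [0,0,0,0,0,0],
  [0,0,0,0,0,0],
  [0,0,0,0,0,0],
  [0,0,-0.3,0,0,0],
  [0,0,-0.6,0,0,0],
  [0,0,-0.8,0,0,0],
  [0,0,-0.8,0,0,0],
  [0,0.4,0,0,0,0.94],
  [0,0,0,0,0,0.94],
  [0,0,0,0,0,0.94],
  [0,0,0,0,0,0.94],
  [0,0,0,0,0,0.94],
  [0,0,0,0,0,0.94],
  [0,0,0,0,0,0.94],
  [0,0,0,0,0,0.94],
  [0,0,0,0,0,0.94],
  [0,0,0,0,0,0.94],
  [0,0,0,0,0,0.94],
  [0,0,0,0,0,0.94],
], fingers=74)

```text
time: 22.45
ee_pos: [0.5174, -0.2342, 0.2193]
eef_rot: [0.784, 0.621, 0.0, 0.0]
ft_force: [-0.7, 0.3, -0.1]
width: 0.0738
grip_force: 0.0
```

```bash
python3 - <<'E'
from fit import *
where(); plan((.649,-.1913,.20),-.222)
a=-.222;o=np.array([.5895,-.265]);e=np.array([np.cos(a),np.sin(a)]);f=np.array([-e[1],e[0]])
for n in("top","scene"):
    C=shot(n);np.savez(n+"4.npz",**C);Q=world(C).reshape(-1,3);q=np.stack([(Q[:,:2]-o)@e,(Q[:,:2]-o)@f,Q[:,2]],1)*1000
    w=C["pixels"].reshape(-1,3).min(-1)
    m=(np.abs(q[:,1]+1)<6)&(q[:,0]>-35)&(q[:,0]<30)&(q[:,2]>90)&(q[:,2]<140);p=q[m]
    print(n,m.sum(),"channel z by x",[ (s,np.median(p[(p[:,0]>s)&(p[:,0]<s+10),2]).round(1)) for s in range(-35,35,10)])
    m=(q[:,1]>55)&(q[:,1]<110)&(np.abs(q[:,0])<40)&(q[:,2]>70)&(q[:,2]<105);p=q[m]
    print(" nut y",np.percentile(p[:,1],[2,98]),"x",np.percentile(p[:,0],[2,50,98]),"zmax",np.percentile(p[:,2],98))
E
```

```text
t 22.45 p [ 0.5174 -0.2342  0.2193] yaw_y -0.23 z [ 0.001  0.    -1.   ] J [-0.3   0.26  0.77  1.68 -0.19  1.28  0.27] F [-0.7  0.3 -0.1] w 0.0738 g 0.0
units [1.79 2.96 0.49] rows 4 per-row [0.449 0.739 0.122] turn_z units -0.06
top 2 channel z by x [(-35, np.float64(115.7)), (-25, np.float64(nan)), (-15, np.float64(nan)), (-5, np.float64(110.0)), (5, np.float64(nan)), (15, np.float64(nan)), (25, np.float64(nan))]
 nut y [55.7813 93.423 ] x [-18.1564  -4.4069  12.4125] zmax 99.86282352687775
scene 2 channel z by x [(-35, np.float64(nan)), (-25, np.float64(nan)), (-15, np.float64(123.1)), (-5, np.float64(120.2)), (5, np.float64(nan)), (15, np.float64(nan)), (25, np.float64(nan))]
 nut y [58.31   95.9515] x [-12.3366   4.5654  15.4376] zmax 97.94630608808478
  return _methods._mean(a, axis=axis, dtype=dtype,
  ret = ret.dtype.type(ret / rcount)
```

Emit:
carry_out([
  [0.449,0.739,0,0,0,0],
  [0.449,0.739,0,0,0,0],
  [0.449,0.739,0,0,0,0],
  [0.449,0.739,0,0,0,0],
  [0,0,0,0,0,-0.06],
  [0,0,0,0.79,0,0],
  [0,0,0,0.79,0,0],
  [0,0,0,0.79,0,0],
  [0,0,0,0.79,0,0],
  [0,0,0,0.79,0,0],
  [0,0,0,0,0,0],
], fingers=52)

```text
time: 23.92
ee_pos: [0.6457, -0.1869, 0.2108]
eef_rot: [0.751, 0.609, -0.159, -0.2]
ft_force: [0.1, -0.1, -0.0]
width: 0.0519
grip_force: 0.0
```

```bash
python3 - <<'E'
from h import *
where(); plan((.649,-.1913,.148)); plan((.6082,-.1821,.080))
M=R.from_quat(read_state()["eef_rot"]).as_matrix();print(M.round(3))
E
```

```text
t 23.93 p [ 0.6457 -0.1869  0.2108] yaw_y -0.207 z [-0.483  0.107 -0.869] J [ 0.06  0.91  0.39  0.77 -0.25  2.01  0.13] F [ 0.1 -0.1 -0. ] w 0.0519 g 0.0
units [-0.1   0.87  1.31] rows 2 per-row [-0.048  0.434  0.656]
units [-0.09  0.8   3.31] rows 4 per-row [-0.023  0.2    0.826]
[[ 0.209  0.85  -0.483]
 [ 0.978 -0.179  0.107]
 [ 0.005 -0.495 -0.869]]
```

Emit:
carry_out([
  [-0.05,0.4,0.65,0,0,0],
  [-0.04,0.4,0.66,0,0,0],
  [0,0,0.6,0,0,0],
  [0,0,0.6,0,0,0],
  [0,0,0.5,0,0,0],
  [0,0,0.3,0,0,0],
  [0,0,0,0,0,0],
])

```text
time: 24.8
ee_pos: [0.6078, -0.1841, 0.0821]
eef_rot: [0.753, 0.607, -0.16, -0.198]
ft_force: [0.6, 0.1, 0.3]
width: 0.0524
grip_force: 0.0
```

```bash
python3 - <<'E'
from h import *
where(); plan((.6082,-.1821,.080))
E
```

```text
t 24.8 p [ 0.6078 -0.1841  0.0821] yaw_y -0.215 z [-0.481  0.103 -0.87 ] J [ 0.01  0.89  0.39  1.09 -0.24  1.73  0.16] F [0.6 0.1 0.3] w 0.0524 g 0.0
units [0.05 0.03 0.05] rows 1 per-row [0.051 0.025 0.046]
```

Emit:
carry_out([
  [0.05,0.02,0.05,0,0,0],
  [0,0,0,0,0,0],
  [0,0,0,0,0,0],
  [0,0,0,0,0,0],
  [0,0,0,0,0,0],
], fingers=20, force=60)

```text
time: 25.42
ee_pos: [0.6081, -0.1814, 0.0798]
eef_rot: [0.753, 0.607, -0.161, -0.199]
ft_force: [-4.0, 2.3, 6.9]
width: 0.0311
grip_force: 60.0
```

Emit:
carry_out([
  [0,0,0,-0.4,0,0],
  [0,0,0,-0.8,0,0],
  [0,0,0,-0.8,0,0],
  [0,0,0,-0.8,0,0],
  [0,0,0,-0.8,0,0],
  [0,0,0,-0.8,0,0],
  [0,0,0,-0.6,0,0],
  [0,0,0,0,0,0],
])

```text
time: 26.42
ee_pos: [0.6084, -0.1815, 0.0798]
eef_rot: [0.775, 0.625, 0.058, 0.072]
ft_force: [2.0, -0.1, -2.1]
width: 0.0306
grip_force: 60.0
```

```bash
python3 - <<'E'
from h import *
where(); print(read_state()["torque"].round(2)); plan((.6082,-.1821,.080))
E
```

```text
t 26.43 p [ 0.6084 -0.1815  0.0798] yaw_y -0.213 z [ 0.179 -0.039 -0.983] J [-0.12  0.38  0.4   1.8  -0.21  0.81  0.16] F [ 2.  -0.1 -2.1] w 0.0306 g 60.0
[-0.19  0.01 -0.03]
units [-0.02 -0.   -0.01] rows 1 per-row [-0.016 -0.    -0.005]
```

Emit:
carry_out([
  [0,0,0,-0.7,0,0],
  [0,0,0,-0.8,0,0],
  [0,0,0,-0.8,0,0],
  [0,0,0,-0.4,0,0],
  [0,0,0,0,0,0],
])

```text
time: 27.05
ee_pos: [0.6086, -0.1815, 0.0798]
eef_rot: [0.748, 0.603, 0.173, 0.215]
ft_force: [-5.6, 2.3, 6.4]
width: 0.0303
grip_force: 60.0
```

```bash
python3 - <<'E'
from h import *
where(); print(read_state()["torque"].round(2)); plan((.6082,-.1821,.080))
E
```

```text
t 27.05 p [ 0.6086 -0.1815  0.0798] yaw_y -0.213 z [ 0.519 -0.113 -0.848] J [-0.1   0.21  0.35  2.12 -0.28  0.27  0.25] F [-5.6  2.3  6.4] w 0.0303 g 60.0
[0.2  0.96 0.07]
units [-0.02 -0.   -0.01] rows 1 per-row [-0.016 -0.003 -0.008]
```

Emit:
carry_out([
  [0,0,0,0,0,0],
  [0,0,0,0,0,0],
  [0,0,0,0,0,0],
  [0,0,0,0.8,0,0],
  [0,0,0,0.8,0,0],
  [0,0,0,0.8,0,0],
  [0,0,0,0.8,0,0],
  [0,0,0,0.8,0,0],
  [0,0,0,0.8,0,0],
  [0,0,0,0,0,0],
], fingers=54)

```text
time: 28.3
ee_pos: [0.6091, -0.1815, 0.0781]
eef_rot: [0.777, 0.627, -0.036, -0.043]
ft_force: [0.3, 0.8, -0.5]
width: 0.0539
grip_force: 0.0
```

Emit:
carry_out([
  [0,0,0,0,0,0],
  [0,0,0,0,0,0],
  [0,0,0,0,0,0],
  [0,0,0,0,0,0],
  [0,0,0,-0.4,0,0],
  [0,0,0,-0.8,0,0],
  [0,0,0,-0.8,0,0],
  [0,0,0,-0.8,0,0],
  [0,0,0,-0.3,0,0],
  [0,0,0,0,0,0],
], fingers=20, force=60)

```text
time: 29.55
ee_pos: [0.6084, -0.1814, 0.0798]
eef_rot: [0.768, 0.62, 0.101, 0.126]
ft_force: [3.5, -0.8, -2.9]
width: 0.031
grip_force: 60.0
```

```bash
python3 - <<'E'
from h import *
where(); print(read_state()["torque"].round(2)); plan((.6082,-.1821,.080))
E
```

```text
t 29.55 p [ 0.6084 -0.1814  0.0798] yaw_y -0.213 z [ 0.312 -0.068 -0.948] J [-0.14  0.31  0.42  1.93 -0.22  0.62  0.18] F [ 3.5 -0.8 -2.9] w 0.031 g 60.0
[-0.24  0.02 -0.03]
units [-0.02 -0.   -0.01] rows 1 per-row [-0.017 -0.    -0.006]
```

Emit:
carry_out([
  [0,0,0,0,0,0],
  [0,0,0,0,0,0],
  [0,0,0,0,0,0],
  [0,0,-0.9,0,0,0],
  [0,0,-0.9,0,0,0],
  [0,0,-0.9,0,0,0],
  [0,0,0,0.777,0,0],
  [0,0,0,0.777,0,0],
  [0,0,0,0.777,0,0],
  [0,0,0,0,0,-0.87],
  [0,0,0,0,0,-0.87],
  [0,0,0,0,0,-0.87],
  [0,0,0,0,0,-0.87],
  [0,0,0,0,0,-0.87],
  [0,0,0,0,0,-0.87],
  [0,0,0,0,0,-0.87],
  [0,0,0,0,0,-0.87],
  [0,0,0,0,0,-0.87],
  [0,0,0,0,0,-0.87],
], fingers=54)

```text
time: 31.92
ee_pos: [0.5749, -0.1742, 0.1816]
eef_rot: [0.279, 0.96, -0.001, -0.002]
ft_force: [-0.1, -0.2, 0.1]
width: 0.0537
grip_force: 0.0
```

```bash
cat >> h.py <<'E'
A=-.222;O=np.array([.5895,-.265]);EX=np.array([np.cos(A),np.sin(A)]);EY=np.array([-EX[1],EX[0]])
def st(x,y): return O+(x*EX+y*EY)/1000
def lev(th,z,rho=65,d=19,piv=-34):
    p=st(rho*np.cos(th)+d*np.sin(th),piv-rho*np.sin(th)+d*np.cos(th)); return (p[0],p[1],z)
E
python3 - <<'E'
from h import *
where(); M=R.from_quat(read_state()["eef_rot"]).as_matrix();print(M.round(3))
plan(lev(.35,.18),1.349-.35); print(lev(.35,.18))
T=shot("top");np.savez("top5.npz",**T);S=shot("scene");np.savez("scene5.npz",**S)
a=cv2.resize(S["pixels"][120:220,60:200],None,fx=5.5,fy=5.5,interpolation=cv2.INTER_CUBIC)
cv2.imwrite("pics/s5.png",a[:,:,::-1])
E
```

```text
t 31.93 p [ 0.5749 -0.1742  0.1816] yaw_y 1.005 z [-0.004 -0.    -1.   ] J [-0.02  0.32  0.3   1.61 -0.1   1.23  1.3 ] F [-0.1 -0.2  0.1] w 0.0537 g 0.0
[[-0.844  0.536 -0.004]
 [ 0.536  0.844 -0.   ]
 [ 0.003 -0.002 -1.   ]]
units [-3.44 -2.06  0.03] rows 4 per-row [-0.86  -0.514  0.008] turn_z units 0.05
(np.float64(0.6469521291270983), np.float64(-0.31737548684945566), 0.18)
```

View pics/s5.png

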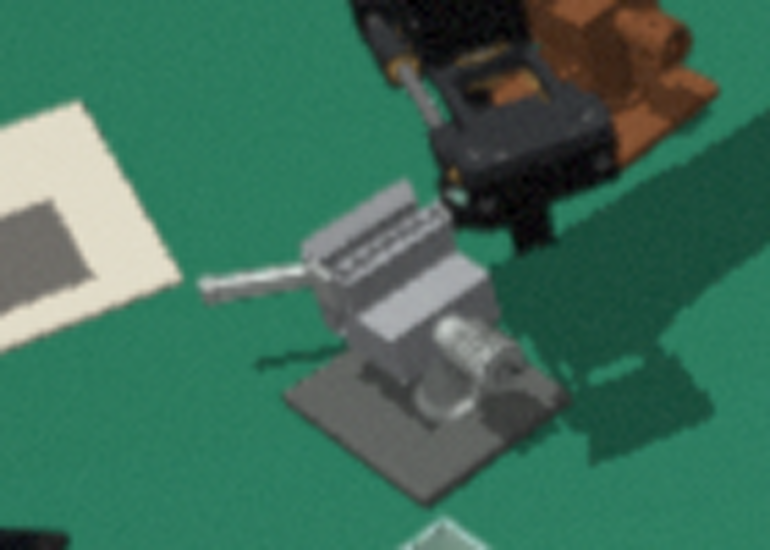

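The scene crop shows the gripper above the nut side, the lever still open with its tip at (208,290), and a piece of the lens frame at (457,195) in front of the clamp. I'm moving above the lever with the fingers closed.

Emit:
carry_out([
  [-0.86,-0.514,0,0,0,0],
  [-0.86,-0.514,0,0,0,0],
  [-0.86,-0.514,0,0,0,0],
  [-0.86,-0.514,0,0,0,0],
  [0,0,0,0,0,0],
  [0,0,0,0,0,0],
], fingers=0, force=20)

```text
time: 32.78
ee_pos: [0.6465, -0.317, 0.181]
eef_rot: [0.282, 0.96, -0.0, -0.002]
ft_force: [-0.3, 0.2, 0.1]
width: 0.0039
grip_force: 0.0
```

```bash
python3 - <<'E'
from fit import *
where(); plan(lev(.35,.087),1.349-.35)
for k in(0,6):
    if k==6: C=shot("scene");np.savez("scene6.npz",**C);save(C,"s6.png")
    C=dict(np.load(f"scene{k}.npz"));Q=world(C)
    q=np.stack([(Q[...,:2]-O)@EX,(Q[...,:2]-O)@EY,Q[...,2]],-1)*1000
    m=(q[...,0]>-110)&(q[...,0]<-45)&(np.abs(q[...,1])<35)&(q[...,2]>85)&(q[...,2]<125);print(k,"frame pts",m.sum(),np.median(q[m],0) if m.any() else 0)
    m=(np.abs(q[...,1]+1)<7)&(np.abs(q[...,0])<33)&(q[...,2]>85);print("channel pts",m.sum(),np.percentile(q[m][:,2],[10,50,90]) if m.any() else 0)
    m=(q[...,2]>70)&(q[...,2]<92)&(q[...,1]<-50)&(q[...,1]>-120)&(q[...,0]<100)&(q[...,0]>0);p=q[m];print("lever",m.sum(), np.median(np.arctan2(-(p[:,1]+34),p[:,0])) if m.any() else 0)
def proj(x,y,z):
    w=np.append(st(x,y),z/1000);c=R.from_quat(C["orientation"]).as_matrix().T@(w-C["xyz"]);return c[0]/c[2]*C["fx"]+C["cx"],c[1]/c[2]*C["fy"]+C["cy"]
c0=np.load("scene0.npz")["pixels"].astype(int);c6=C["pixels"].astype(int)
for x in range(-30,31,10):
    for z in (114,): u,v=map(lambda t:int(round(t)),proj(x,1,z));print(x,(u,v),c0[v,u],c6[v,u])
E
```

```text
t 32.77 p [ 0.6465 -0.317   0.181 ] yaw_y 1.0 z [-0.004  0.001 -1.   ] J [ 0.18  0.59  0.34  1.25 -0.19  1.34  1.51] F [-0.3  0.2  0.1] w 0.0039 g 0.0
units [-0.02  0.    2.35] rows 3 per-row [-0.008  0.001  0.784] turn_z units 0.01
0 frame pts 0 0
channel pts 16 [119.1171 123.0608 129.0843]
lever 90 0.5862829756035643
6 frame pts 242 [-74.5606   4.6344 111.6716]
channel pts 175 [120.6429 579.3451 588.2575]
lever 85 0.5738607536604495
-30 (137, 160) [120 122 125] [119 123 126]
-20 (134, 162) [122 123 126] [119 123 126]
-10 (132, 164) [152 156 157] [155 157 159]
0 (129, 165) [117 120 123] [119 123 126]
10 (126, 167) [105 109 109] [110 113 114]
20 (124, 169) [122 126 128] [ 98 100 103]
30 (121, 170) [119 121 123] [89 91 92]
```

The depth shows the frame seated at stand x ≈ -75 and the lever at about 0.58. I'm descending behind the lever and sweeping it.

Emit:
carry_out([
  [0,0,0.8,0,0,0],
  [0,0,0.8,0,0,0],
  [0,0,0.6,0,0,0],
  [0,0,0.12,0,0,0],
  [0,0,0,0,0,0],
  [-0.05,-0.231,0,0,0,1],
  [-0.05,-0.231,0,0,0,1],
  [-0.05,-0.231,0,0,0,1],
  [-0.05,-0.231,0,0,0,1],
  [-0.05,-0.231,0,0,0,1],
  [0,0,0,0,0,0],
])

```text
time: 34.2
ee_pos: [0.619, -0.3555, 0.0904]
eef_rot: [0.592, 0.806, -0.001, -0.0]
ft_force: [-0.5, 0.1, -0.6]
width: 0.0004
grip_force: 0.0
```

```bash
python3 - <<'E'
from h import *
where(); th=.35+5*np.radians(8); plan(lev(th,.087),1.349-th); print(th)
E
```

```text
t 34.2 p [ 0.619  -0.3555  0.0904] yaw_y 0.304 z [-0.002 -0.001 -1.   ] J [ 0.15  0.67  0.47  1.37 -0.3   1.18  0.95] F [-0.5  0.1 -0.6] w 0.0004 g 0.0
units [0.02 0.02 0.09] rows 1 per-row [0.017 0.017 0.086] turn_z units 0.02
1.0481317007977318
```

Emit:
carry_out([
  [-0.04,-0.22,0.07,0,0,1],
  [-0.05,-0.231,0,0,0,1],
  [-0.05,-0.231,0,0,0,1],
  [-0.05,-0.231,0,0,0,1],
  [-0.05,-0.231,0,0,0,1],
  [-0.05,-0.231,0,0,0,1],
  [0,0,0,0,0,0],
])

```text
time: 35.08
ee_pos: [0.5666, -0.3639, 0.0879]
eef_rot: [0.868, 0.496, -0.0, 0.001]
ft_force: [5.7, -3.4, -0.6]
width: 0.0005
grip_force: 2.9
```

```bash
python3 - <<'E'
from h import *
where(); th=.35+11*np.radians(8); plan(lev(th,.087),1.349-th); s=read_state();t=-np.sin(th)*EX-np.cos(th)*EY;print(th,"push force",-s["ft_force"][:2]@t)
E
```

```text
t 35.08 p [ 0.5666 -0.3639  0.0879] yaw_y -0.532 z [ 0.001 -0.002 -1.   ] J [ 0.04  0.63  0.66  1.52 -0.4   1.14  0.24] F [ 5.7 -3.4 -0.6] w 0.0005 g 2.9
units [-0.02 -0.03  0.02] rows 1 per-row [-0.016 -0.034  0.023] turn_z units 0.04
1.88588974175501 push force 6.61828606602919
```

Emit:
carry_out([
  [-0.05,-0.25,0.02,0,0,1],
  [-0.05,-0.231,0,0,0,1],
  [-0.05,-0.231,0,0,0,1],
  [-0.05,-0.231,0,0,0,1],
  [-0.05,-0.231,0,0,0,1],
  [-0.05,-0.231,0,0,0,1],
  [-0.05,-0.231,0,0,0,1],
  [-0.025,-0.116,0,0,0,0.5],
  [0,0,0,0,0,0],
])

```text
time: 36.2
ee_pos: [0.5166, -0.3151, 0.0862]
eef_rot: [1.0, -0.003, -0.001, 0.0]
ft_force: [-0.8, 0.1, 0.7]
width: 0.0005
grip_force: 0.0
```

```bash
python3 - <<'E'
from h import *
where(); th=.35+18.5*np.radians(8); plan(lev(th,.087),1.349-th); s=read_state();t=-np.sin(th)*EX-np.cos(th)*EY;print(th,"push force",-s["ft_force"][:2]@t)
plan(lev(3.14,.087),1.349-3.14)
E
```

```text
t 36.2 p [ 0.5166 -0.3151  0.0862] yaw_y -1.577 z [-0.003 -0.    -1.   ] J [-0.22  0.58  0.92  1.72 -0.51  1.11 -0.72] F [-0.8  0.1  0.7] w 0.0005 g 0.0
units [ 0.01  0.03 -0.02] rows 1 per-row [ 0.005  0.029 -0.021] turn_z units 0.05
2.933087292951608 push force -0.07227156029914199
units [-0.06 -0.32 -0.02] rows 1 per-row [-0.055 -0.315 -0.021] turn_z units 1.53
```

Emit:
carry_out([
  [-0.04,-0.2,0,0,0,0.8],
  [-0.02,-0.12,0,0,0,0.72],
  [0,0,0,0,0,0],
])

```text
time: 36.58
ee_pos: [0.5145, -0.3024, 0.0857]
eef_rot: [0.994, -0.109, -0.002, 0.0]
ft_force: [-0.6, 0.6, -0.1]
width: 0.0006
grip_force: 0.0
```

```bash
python3 - <<'E'
from h import *
where(); plan(lev(3.14,.087),1.349-3.14)
C=shot("scene");Q=world(C);q=np.stack([(Q[...,:2]-O)@EX,(Q[...,:2]-O)@EY,Q[...,2]],-1)*1000
E
```

```text
t 36.58 p [ 0.5145 -0.3024  0.0857] yaw_y -1.789 z [-0.003  0.    -1.   ] J [-0.28  0.58  0.98  1.74 -0.53  1.11 -0.93] F [-0.6  0.6 -0.1] w 0.0006 g 0.0
units [-0.    0.   -0.03] rows 1 per-row [-0.001  0.003 -0.032] turn_z units 0.01
```

Emit:
carry_out([
  [0,-0.06,0,0,0,0],
  [0,-0.04,0,0,0,0],
  [0,0,0,0,0,0],
])

```text
time: 37.0
ee_pos: [0.5149, -0.2992, 0.0856]
eef_rot: [0.994, -0.111, -0.002, 0.0]
ft_force: [0.7, -0.7, -0.3]
width: 0.0005
grip_force: 0.6
```

Emit:
carry_out([
  [0,0.5,0,0,0,0],
  [0,0.7,-0.5,0,0,0],
  [0,0.9,-0.9,0,0,0],
  [0,0.9,-0.9,0,0,0],
  [0,0.9,-0.9,0,0,0],
  [0,0.9,0,0,0,0],
  [0,0,0,0,0,0],
  [0,0,0,0,0,0],
])

```text
time: 38.0
ee_pos: [0.4731, -0.4856, 0.2133]
eef_rot: [0.994, -0.111, -0.002, -0.0]
ft_force: [-0.1, -0.2, 0.1]
width: 0.0003
grip_force: 0.0
```

```bash
python3 - <<'E'
from h import *
where()
T=shot("top");S=shot("scene")
for n,C in(("top",T),("scene",S)):
    Q=world(C);q=np.stack([(Q[...,:2]-O)@EX,(Q[...,:2]-O)@EY,Q[...,2]],-1)*1000
    m=(q[...,0]>-110)&(q[...,0]<-45)&(np.abs(q[...,1])<35)&(q[...,2]>92)&(q[...,2]<125)
    print(n,"frame",m.sum(),np.percentile(q[m],[2,50,98],axis=0).round(1).tolist() if m.any() else 0)
    m=(q[...,2]>70)&(q[...,2]<92)&(q[...,1]<-24)&(q[...,1]>-120)&(q[...,0]<100)&(q[...,0]>-100);p=q[m];p=p[np.hypot(p[:,0],p[:,1]+34)>45];print(" lever",len(p),np.percentile(p,[5,50,95],axis=0).round(1).tolist() if len(p) else 0)
a=cv2.resize(T["pixels"][130:205,330:430],None,fx=4,fy=4,interpolation=cv2.INTER_CUBIC);b=cv2.resize(S["pixels"][135:210,80:180],None,fx=4,fy=4,interpolation=cv2.INTER_CUBIC)
cv2.imwrite("pics/end.png",np.hstack([a,b])[:,:,::-1])
E
```

```text
t 38.0 p [ 0.4731 -0.4856  0.2133] yaw_y -1.793 z [-0.004  0.001 -1.   ] J [ 0.1   0.64  0.99  1.37 -0.53  1.41 -0.71] F [-0.1 -0.2  0.1] w 0.0003 g 0.0
top frame 335 [[-105.1, -26.6, 100.7], [-78.2, -0.9, 110.1], [-48.5, 26.0, 117.6]]
 lever 20 [[-81.9, -39.6, 80.0], [-53.9, -35.3, 84.7], [-45.1, -31.3, 88.9]]
scene frame 239 [[-102.5, -26.7, 101.8], [-75.0, 5.1, 111.4], [-47.6, 30.0, 117.9]]
 lever 0 0
```

View pics/end.png

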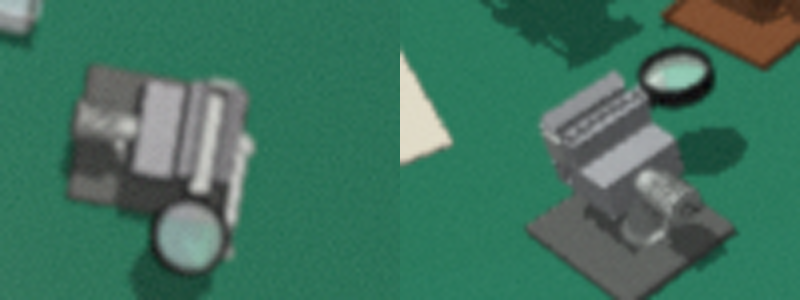

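The left (top) view shows the stem in the channel, the frame at (190,235) in front of the clamp, and the lever at (235,200) closed beside the jaw. The right (scene) view shows the same. I'm handing the job in.

```bash
python3 -c "
from bench import r
print(r.close_job())"
```

```text
the job is handed in; nothing more can be done
None
```

I've handed the job in, at about 38 s of the 72 s allowed: lid on the table, stem seated in the channel, and lever closed and staying shut in the last pictures; the nut was turned about 1.5 rad to an estimated 2.2 (not measured directly), and no verdict was returned.

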